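# Clamp a bracket in the sloping inspection fixture

### The job

Load the loose bracket with the square boss into the sloping inspection fixture: lay it gently flat on the nest, between the two end stops and down against the low ledge, with its clear end under the clamp and the boss away from it, and let go of it while the clamp is still open. Then push the toggle clamp's handle all the way down past its over-center point, so that it stays locked with the spindle pressing on the bracket. Leave the other things on the table where they are.

Things in the scene. Friction and masses are not known exactly. Their poses are not given: they have to be found in the camera images.
- bracket: Loose cast-aluminium bracket, 0.28 to 0.52 kg: plate 70 (x) x 150 (y) x 8 (z) mm with a square boss 45 x 45 mm, 45 mm high above the plate, centred at y = -40 mm. The +y end is clear (but for a small gusset against the boss). Origin: centre of the plate's underside; z up. Starts flat on the table, to the robot's right.
- boss_top (a point): Centre of the top face of the bracket's boss, 53 mm above the underside.
- nest: Fixed aluminium plate 120 (x) x 300 (y) x 12 mm of the fixture, sloping 30 degrees, low edge towards the robot. Origin on its upper face, 78 mm above the table; x up the slope, y level, towards the clamp, z square to the plate. A bracket that is home has its origin here and its axes along these axes.
- ledge (a point): Middle of the top edge of the low ledge's working face, at nest x = -35 mm: a steel bar 12 mm high above the nest, 10 mm thick, 120 mm long along nest y. The bracket's long edge rests against it.
- far_stop (a point): Middle of the top edge of the inner face of the end stop farther from the clamp, at nest y = -79 mm; its twin by the clamp is at y = +79 mm. Both are steel bars 12 mm high, 10 mm thick, 40 mm long. The bracket has 4 mm of play at each end.
- handle_pivot (a point): Axis of the clamp's handle, parallel to the nest's x, fixed at nest (0, 178, 45) mm. The clamp's foot and cheeks stand at nest y = 110 to 196 mm, up to 53 mm high, 50 mm wide.
- handle_grip (a point): Centre of the handle's black grip, 95 mm out from handle_pivot along the handle. The grip is a bar 30 mm wide (nest x), 14 mm thick, reaching from 52 to 120 mm from the pivot; it swings in the nest's y-z plane.
- clamp_handle (a joint): Handle angle, rad, 0 to 0.1 at the start. 0 = open: handle 65 degrees above the nest plate, leaning to nest +y, clamp arm raised. Grows as the handle swings out (+y) and down; elevation above the plate = 1.134 minus the value. From 0.3 on it may sink alone till the spindle touches; stiffest (about 6 N at the grip) before the dead point, 1.02; past it, it snaps to its stop at 1.16: locked.
- spindle: Rubber-tipped, sprung spindle, 18 mm across, on the clamp's arm, 80 mm from the arm's axis at nest (0, 130, 45) mm. Origin: middle of the tip's face. Locked, it presses on the bracket's plate at about nest (0, 50, 8) mm with about 10 N; fully open, it is raised at about nest (0, 68, 107) mm.
- channel: Bystander: another aluminium part, plate 70 x 150 x 8 mm with two upright end flanges 63 mm high and no boss. Origin: centre of the underside.
- vblock: Bystander: steel V-block, 60 x 70 x 42 mm. Origin: centre of the underside.
- caliper: Bystander: caliper lying flat, 200 mm long (x), 12 mm high. Origin: under the middle of its bar.
- screwdriver: Bystander: screwdriver lying flat. Origin: centre of the underside.
- ring_gauge: Bystander: steel ring gauge, 76 mm across, 22 mm high. Origin: centre of the underside.
Not all that is in view belongs to the job. What is shaped like the bracket but black is not meant.

How it is judged:
By the outcome, as a careful person would: the job done as asked, in the order asked, and still so for the second after the job is handed in, with the robot touching nothing.
It also fails if it takes over 48 s, if anything falls off the work surface, if the arm or the gripper's body presses on something with over 40 N, if the wrist force passes 120 N, or if a joint passes its speed limit or range.

### The arm

A 6-joint arm with a two-finger parallel gripper is mounted at the origin on the work surface. World frame = base frame: x ahead of the robot, y to its left, z up, the work surface at z = 0. Lengths are in mm, angles in rad, forces in N, time in s.
With the tool pointing down it reaches from about 275 to 825 mm from the base axis. Payload 4.9 kg.
Tool frame: the origin (TCP) lies at the very end of the fingers, on their centre line; the grasp point (between the pads) lies 19 mm behind it; z points along the fingers, y is the line along which they close (so a half turn about z gives the same grasp; the last joint's range is limited). The gripper opens to 85 mm and grips with 20 to 120 N. Pads are 22 mm wide; open, the fingers measure 114 mm over their backs; the gripper's body (76 mm by 85 mm) begins 54 mm behind the grasp point. The pads swing forward as they close: fully open they stand 13 mm farther back than shut.
Start: joints at [1.133, 0.326, -0.193, 1.052, 0, 1.437], TCP at [164.526, 524.833, 193.681] pointing down, gripper open.
Joint ranges: [-2.65, 2.65], [-0.97, 1.79], [-1.3, 1.35], [-1.93, 2.1], [-1.47, 1.37], [-3.14, 3.14]. Speed limits (rad/s): [2.57, 2.57, 3.14, 3.14, 3.14, 3.14].

### API

Orientations are given as [roll, pitch, yaw] about the fixed x, y, z axes, in that order (R = Rz(yaw) Ry(pitch) Rx(roll)).
In Python, from bench import bot, solve_ik, imaging gives the robot as it stands. Calls block until the motion is done:
- bot.move_ptp(position, orientation): joint-space move of the TCP to a pose.
- bot.movel(position, rot=None, max_speed=150, threshold=None): straight line of the TCP; rot=None keeps the orientation; max_speed is the mean speed in mm/s. With threshold (N) it stops when the force on the tool has changed by that much, and returns True; else False.
- bot.move_j(angles): joint-space move.
- bot.grip(opening, effort=None): opening from 0.0 (shut) to 1.0 (fully open); effort is the grip in N (None keeps the last); returns when the fingers have stopped.
- bot.dwell(seconds).
- solve_ik(position, orientation): joint angles nearest the present ones, or None.
- bot.get_state(): the state.
- imaging.capture(name): name is "scene" or "top"; returns the picture (384x512x3 uint8, blue, green, red); there is no depth.
- imaging.camera_model(name): a dict with "K" (3x3 intrinsics, pixels), "position" and "rotation" of the camera in the world. Camera axes: x right, y up, looking along -z (the intrinsics and any distortion apply to the point x, -y, -z); pixel columns grow to the right and rows downward; lengths in mm; the calibration is good to about 2 mm. A picture is of the moment at which its call begins. camera_model takes no time and is no camera call.
A pose or a line that the arm cannot do raises bot.IKError and nothing moves.
- bot.sign_off(): hands the job in; it is judged then, once.
The state is a dict: "t": time; "qpos": joint angles; "joint_velocities": joint speeds; "effort": joint torques, N m; "tcp_pos": TCP position; "orientation": TCP orientation; "contact_force": force on the tool from outside, world axes, zero at the start; "wrist_torque": the same for the moment, N m; "opening": opening from 0.0 (shut) to 1.0 (fully open); "gripper_force": force on a finger pad.
Only numpy, scipy, OpenCV 4.12 (cv2) and the standard library are available. Lean on these libraries where they do the work, as an engineer would, in place of code of your own. Each camera call takes 0.05 s, during which the arm holds its last target. There are 200 camera calls.

## Working session

There is one attempt and no reset: what is moved stays moved. The work goes in short steps, each a Python script; the robot and the scene stay as the last script left them, time stands still between calls to the robot, and variables do not carry over. Pictures are saved under pics/ and viewed, at most 10 in all, crops included, and the job is handed in when it is done.

```bash
ls; mkdir -p pics; python3 - <<'E'
from bench import bot, solve_ik, imaging
import cv2,numpy as np
np.set_printoptions(suppress=True,precision=4)
for n in("scene","top"):
    cv2.imwrite(f"pics/{n}0.png",cv2.resize(imaging.capture(n),(800,600),interpolation=cv2.INTER_CUBIC)); print(n,imaging.camera_model(n))
print(bot.get_state())
E
```

```text
pics
scene {'K': array([[398.7717,   0.    , 250.4231],
       [  0.    , 398.7717, 198.1195],
       [  0.    ,   0.    ,   1.    ]]), 'position': array([1323.1543,  571.3783,  985.3281]), 'rotation': array([0.8858, 0.0133, 2.2656])}
top {'K': array([[405.8118,   0.    , 251.2713],
       [  0.    , 405.8118, 190.2191],
       [  0.    ,   0.    ,   1.    ]]), 'position': array([ 326.2723, -102.2636, 1284.0331]), 'rotation': array([ 0.1516, -0.0208, -1.5921])}
{'t': 0.1, 'qpos': array([ 1.1328,  0.3269, -0.1935,  1.052 ,  0.    ,  1.4366]), 'joint_velocities': array([ 0.0014, -0.0016,  0.001 ,  0.0004, -0.0008, -0.0013]), 'effort': array([  0.0009, -44.424 ,  26.3038,   0.0079,  -0.0002,  -0.    ]), 'tcp_pos': array([164.2523, 524.2834, 192.9601]), 'orientation': array([-3.14  , -0.0002,  2.8378]), 'contact_force': array([-0.1729, -0.5569,  0.7429]), 'wrist_torque': array([ 0.0101, -0.0158,  0.011 ]), 'gripper_force': 0.0, 'opening': 1.0001237117816748}
```

View pics/scene0.png

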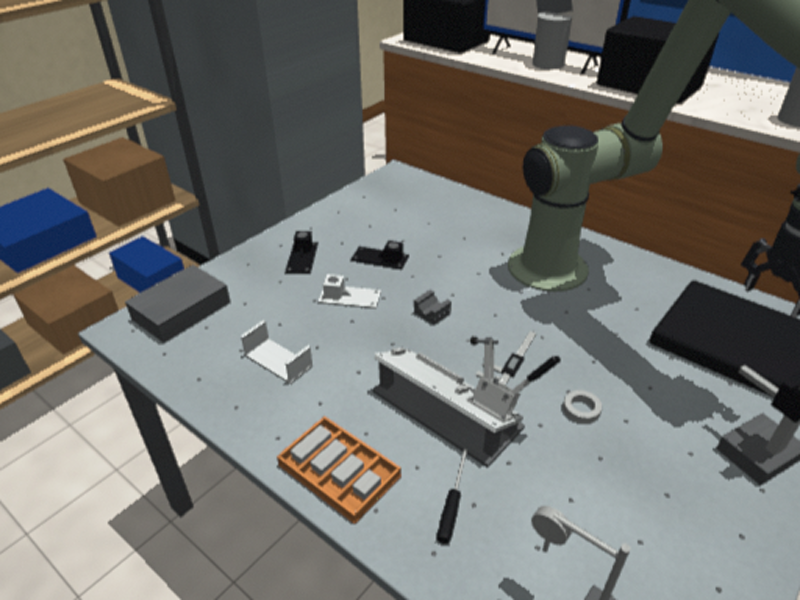

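View pics/top0.png

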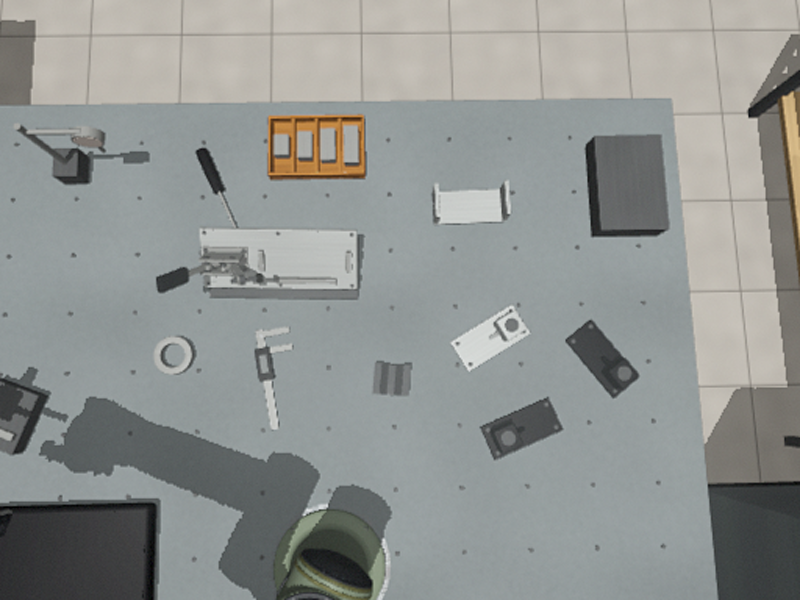

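The top view (800×600 scale) shows these candidates:
- Light bracket with a square boss at (490,337), boss at its right end.
- Black lookalikes at (602,358) and (522,428).
- Light channel with two flanges at (472,204).

By the description I choose (490,337). The nest is at (280,263), with the clamp at its left end and the handle at (172,280). Next is the close crop.

```bash
cat > h.py <<'E'
from bench import bot, solve_ik, imaging
import cv2,numpy as np
from scipy.spatial.transform import Rotation as Ro
np.set_printoptions(suppress=True,precision=2)
def cam(n):
    m=imaging.camera_model(n); return m["K"],m["position"],Ro.from_euler("xyz",m["rotation"]).as_matrix()
F=np.diag([1.,-1,-1])
def proj(n,P):
    K,p,R=cam(n); c=(np.atleast_2d(P)-p)@R@F; c=c@K.T; return c[:,:2]/c[:,2:]
def ray(n,uv):
    K,p,R=cam(n); uv=np.atleast_2d(uv); d=np.c_[uv,np.ones(len(uv))]@np.linalg.inv(K).T@F@R.T; return p,d
def onz(n,uv,z):
    p,d=ray(n,uv); return p+d*((z-p[2])/d[:,2])[:,None]
def tri(uvs):  # {cam:uv}
    A=np.zeros((3,3));b=np.zeros(3)
    for n,uv in uvs.items():
        p,d=ray(n,uv); d=d[0]/np.linalg.norm(d[0]); M=np.eye(3)-np.outer(d,d); A+=M;b+=M@p
    return np.linalg.solve(A,b)
def crop(im,x0,y0,w,h,s): return cv2.resize(im[y0:y0+h,x0:x0+w],None,fx=s,fy=s,interpolation=cv2.INTER_CUBIC)
E
python3 - <<'E'
from h import *
t=imaging.capture("top");s=imaging.capture("scene")
print(proj("top",[[0,0,0],[164,524,193]]),proj("scene",[[0,0,0],[164,524,193]]))
C=np.zeros((600,800,3),np.uint8)
a=crop(t,96,140,140,56,5);C[:280,:700]=a
a=crop(t,282,190,64,52,6);C[284:596,:384]=a
a=crop(s,200,170,64,40,6);C[284:524,390:774]=a
cv2.imwrite("pics/c1.png",C)
cv2.imwrite("pics/c2.png",crop(s,230,200,132,100,6))
# bracket mask contour in top
g=cv2.cvtColor(t,cv2.COLOR_BGR2HSV)
m=((g[...,2]>185)&(g[...,1]<25)).astype(np.uint8)
n,l,st,ce=cv2.connectedComponentsWithStats(m)
for i in range(1,n):
    if st[i,4]>150 and st[i,1]>60 and st[i,1]<330: print(i,st[i],ce[i])
for i in range(1,n):
    if abs(ce[i]-[313,215]).max()<15 and st[i,4]>150:
        r=cv2.minAreaRect(np.argwhere(l==i)[:,::-1].astype(np.float32)); print(r, onz("top",cv2.boxPoints(r),8))
E
```

```text
[[210.62 362.93]
 [ -0.73 321.58]] [[349.82 170.83]
 [486.79 205.96]]
32 [ 463   73   26   54 1086] [475.68 100.08]
33 [ 432   74   35   54 1609] [448.57 100.19]
35 [278 118  43  25 831] [299.45 131.7 ]
36 [ 437  129   36   57 1723] [454.15 156.84]
37 [ 469  129   28   56 1152] [481.88 156.42]
38 [ 128  147  100   38 2269] [188.19 161.32]
44 [ 442  187   37   60 1864] [460.09 216.25]
45 [ 475  187   28   59 1263] [488.35 215.43]
46 [289 196  50  42 830] [311.66 217.23]
54 [448 248  23  35 414] [455.97 259.47]
((313.5042419433594, 215.8819580078125), (21.94658088684082, 46.18608856201172), 58.392494201660156) [[ 427.88 -247.11    8.  ]
 [ 502.64 -375.49    8.  ]
 [ 442.2  -409.11    8.  ]
 [ 368.57 -281.17    8.  ]]
```

View pics/c1.png

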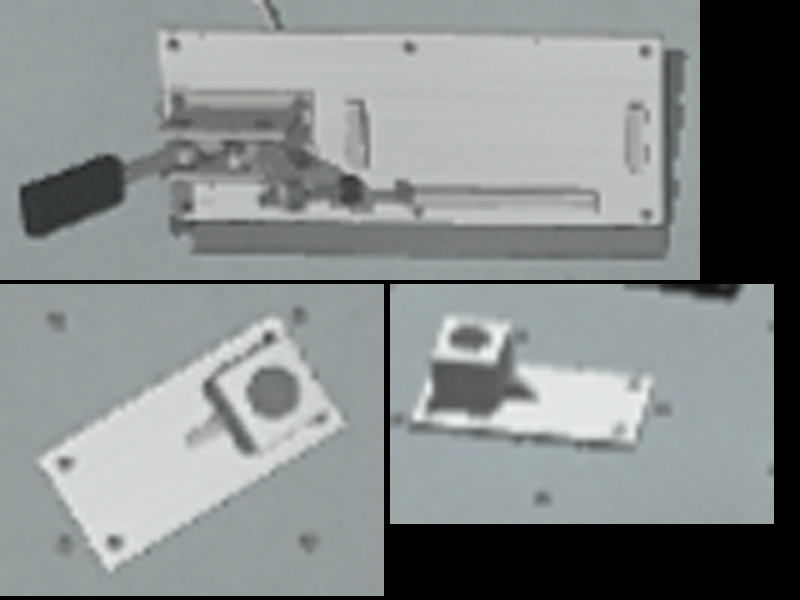

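View pics/c2.png

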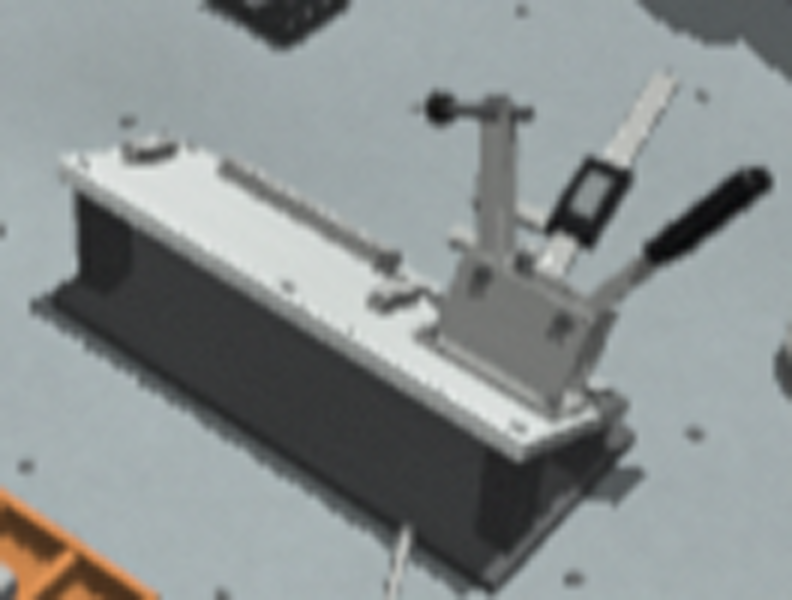

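The crop confirms the choice: a light plate with a square boss (boss top at crop (272,390)), clear end at lower left, gusset on the clear side. The nest corners in the crop are (160,31), (665,38) and (662,226). The stops are at (357,133) and (636,137), and the ledge runs (415,190)–(598,195). The clamp is open.

```bash
python3 - <<'E'
from h import *
T=lambda p:(np.atleast_2d(p)+.5)/5-.5+[96,140]
B=lambda p:(np.atleast_2d(p)+.5)/6-.5+[282,190-284/6]
S=lambda p:(np.atleast_2d(p)+.5)/6-.5+[230,200]
S1=lambda p:(np.atleast_2d(p)+.5)/6-.5+[200-65,170-284/6]
print("top corners",onz("top",T([[160,31],[665,38]]),108),onz("top",T([[662,226],[172,222]]),48))
print("scene corners",onz("scene",S([[522,453],[62,160]]),108))
print("boss top: top",onz("top",B([272,390]),53),"scene",onz("scene",S1([469,337]),53),"tri",tri({"top":B([272,390]),"scene":S1([469,337])}))
print("clear corners top",onz("top",B([[38,461],[111,571]]),8),"far",onz("top",B([[277,316],[348,424]]),8))
print("clear corner scene",onz("scene",S1([[653,374],[634,443]]),8))
# stops, holes
a=np.radians(30)
print("twin stop in/out, far in/out (z=78+10)",onz("top",T([[368,133],[346,133],[628,137],[646,137]]),88))
print("ledge ends top edge", onz("top",T([[415,189],[598,193]]),78-17.5+10))
print("holes top",onz("top",T([[174,44],[645,51]]),104),onz("top",T([[187,207],[647,215]]),52))
print("grip end tri",tri({"top":T([25,210]),"scene":S([757,183])}), "spindle",tri({"top":T([349,190]),"scene":S([438,108])}))
E
```

```text
top corners [[645.14 233.08 108.  ]
 [636.15 -65.78 108.  ]] [[532.75 -60.54  48.  ]
 [540.6  239.92  48.  ]]
scene corners [[651.22 237.78 108.  ]
 [636.12 -60.25 108.  ]]
boss top: top [[ 456.84 -362.34   53.  ]] scene [[ 453.27 -363.15   53.  ]] tri [ 456.1  -361.15   55.73]
clear corners top [[ 426.49 -246.52    8.  ]
 [ 368.27 -282.71    8.  ]] far [[ 501.06 -376.47    8.  ]
 [ 442.81 -411.25    8.  ]]
clear corner scene [[ 363.73 -282.09    8.  ]
 [ 427.67 -243.57    8.  ]]
twin stop in/out, far in/out (z=78+10) [[585.7  113.39  88.  ]
 [585.92 126.51  88.  ]
 [580.62 -42.17  88.  ]
 [580.44 -52.97  88.  ]]
ledge ends top edge [[554.37  87.87  70.5 ]
 [549.97 -22.77  70.5 ]]
holes top [[638.15 225.76 104.  ]
 [629.41 -53.64 104.  ]] [[549.06 229.9   52.  ]
 [539.1  -51.54  52.  ]]
grip end tri [521.18 273.58 207.12] spindle [535.92 108.25 170.62]
```

```bash
cat >> h.py <<'E'
O=np.array([589,37.5,78.]); YAW=-0.033
RN=Ro.from_euler("z",YAW).as_matrix()@Ro.from_euler("y",-np.radians(30)).as_matrix()
def N(x,y,z): return O+RN@np.array([x,y,z],float)
def tool(R,sgn,tilt=0):   # tool z = -z of frame R, tool y = sgn * x; tilt swings tool z towards +y
    z=np.array([0,np.sin(tilt),-np.cos(tilt)]); y=np.array([sgn,0,0.]); M=np.c_[np.cross(y,z),y,z]
    return Ro.from_matrix(R@M).as_euler("xyz")
TZ=20.
BR=Ro.from_euler("z",np.radians(30)).as_matrix()
def grip_pt(e,r=95,off=7): # nest point on handle's upper face
    return N(0,178+r*np.cos(e)-off*np.sin(e),45+r*np.sin(e)+off*np.cos(e))
E
python3 - <<'E'
from h import *
for s in(1,-1):
    print(s)
    for P,o in [((455.5,-363,TZ),tool(BR,s)),((455.5,-363,200),tool(BR,s)),(N(5,-140,60+TZ),tool(RN,s)),(N(0,-40,TZ),tool(RN,s)),
      (grip_pt(1.1)+RN[:,1]*-15,tool(RN,s,.45)),(grip_pt(.5),tool(RN,s,.25)),(grip_pt(-.03),tool(RN,s,0))]:
        print(solve_ik(list(P),list(o)))
E
```

```text
1
[-0.8   0.55 -0.32  0.69  0.    0.25]
[-0.8   0.38 -0.09  1.09  0.    0.25]
[-0.44  0.05 -0.85  0.19  0.2   1.22]
[-0.17  0.17 -0.9  -0.02  0.07  1.45]
[ 0.06  0.   -0.86  0.15  0.4   1.66]
[ 0.35  0.13 -0.77  0.11  0.05  1.9 ]
[ 0.52  0.31 -0.6   0.21 -0.27  2.06]
-1
[-0.8   0.55 -0.32  0.69  0.   -2.89]
[-0.8   0.38 -0.09  1.09  0.   -2.89]
[-0.44  0.05 -0.85  0.19  0.2  -1.93]
[-0.17  0.17 -0.9  -0.02  0.07 -1.69]
[ 0.06  0.   -0.86  0.15  0.4  -1.48]
[ 0.35  0.13 -0.77  0.11  0.05 -1.24]
[ 0.52  0.31 -0.6   0.21 -0.27 -1.08]
```

```bash
python3 - <<'E'
from h import *
bot.move_ptp([380,0,380],list(tool(np.eye(3),1)))
o=list(tool(BR,1))
bot.move_ptp([455.5,-363,130],o)
print(bot.movel([455.5,-363,TZ],max_speed=120,threshold=8))
bot.grip(0.3,60)
s=bot.get_state();print(s["t"],s["tcp_pos"],s["opening"],s["gripper_force"],s["contact_force"])
bot.movel([455.5,-363,60],max_speed=100)
s=bot.get_state();print(s["t"],s["tcp_pos"],s["opening"],s["gripper_force"],s["contact_force"])
t=imaging.capture("top");c=imaging.capture("scene")
C=np.hstack([crop(t,270,175,80,80,5),crop(c,190,150,80,80,5)]);cv2.imwrite("pics/g1.png",C)
E
```

```text
False
5.65 [ 455.51 -363.01   20.01] 0.30181877836495075 0.0 [-0.14 -0.55 -0.23]
6.2 [ 455.51 -363.02   60.02] 0.29683438318219346 0.0 [ 0.04  1.12 -0.38]
```

View pics/g1.png

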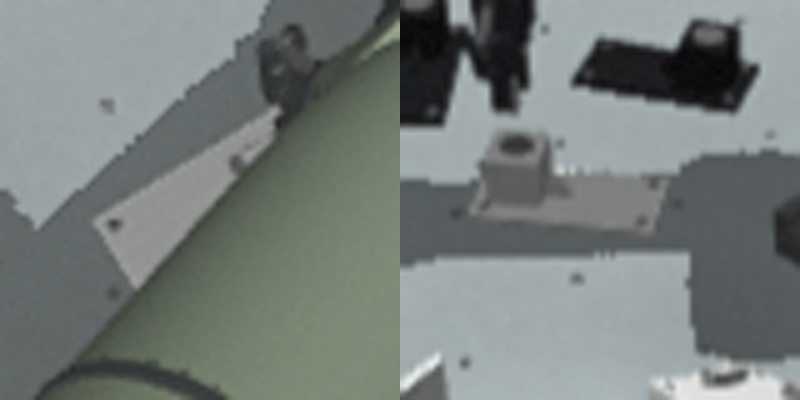

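```bash
python3 - <<'E'
from h import *
s=bot.get_state(); print(s["tcp_pos"],s["orientation"],s["qpos"])
P=[[455.5,-363,60],[455.5,-363,90],[455.5,-363,53],[455.5,-363,0]]
print((proj("top",P)-[270,175])*5,(proj("scene",P)-[190,150])*5+[400,0])
c=imaging.capture("scene")
cv2.imwrite("pics/g2.png",crop(c,160,60,133,100,6))
E
```

```text
[ 455.02 -362.52   59.28] [-3.14 -0.    2.09] [-0.8   0.5  -0.29  0.78  0.    0.25]
[[288.13 162.17]
 [298.57 156.66]
 [285.77 163.41]
 [268.69 172.42]] [[511.26 136.29]
 [508.4  105.07]
 [511.91 143.47]
 [516.76 196.51]]
```

View pics/g2.png

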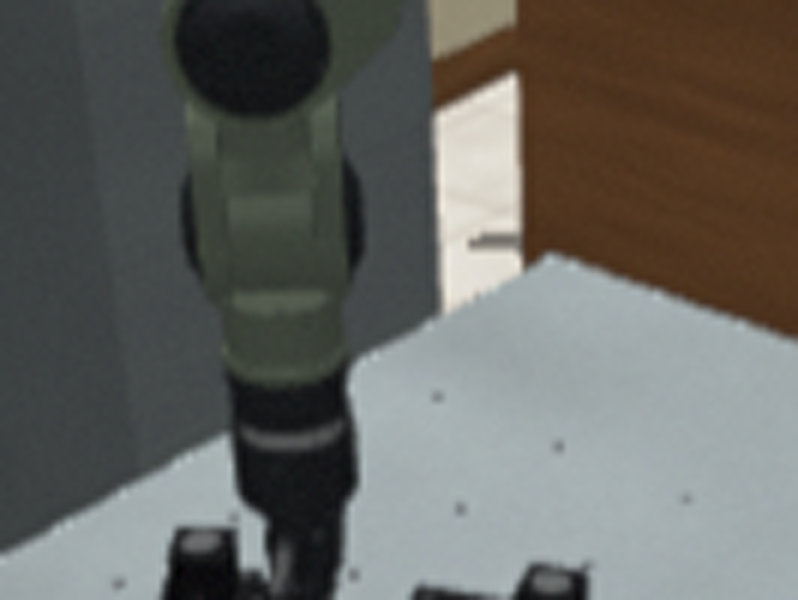

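The crop shows the fingers' end at about crop (507,110), where the TCP should be at (511,136). The tips look about 25 mm higher than reported, and the boss is still on the table at (515,165). I'll probe the true tool length on the bare table.

```bash
python3 - <<'E'
from h import *
# free spot: 110 mm beyond the boss along -y of the world side
bot.grip(0.0)
print(bot.movel([455.5,-363,4],max_speed=50,threshold=5))
s=bot.get_state();print(s["t"],s["tcp_pos"],s["opening"],s["gripper_force"],s["contact_force"])
c=imaging.capture("scene");t=imaging.capture("top")
cv2.imwrite("pics/g3.png",np.hstack([crop(c,185,130,80,80,7),crop(t,310,175,34,80,7)]))
bot.movel([455.5,-363,75],max_speed=120)
E
```

```text
True
7.55 [ 455.04 -362.58   15.46] 0.0004602492613444371 3.2845352109700343 [-0.71  0.58  6.68]
```

View pics/g3.png

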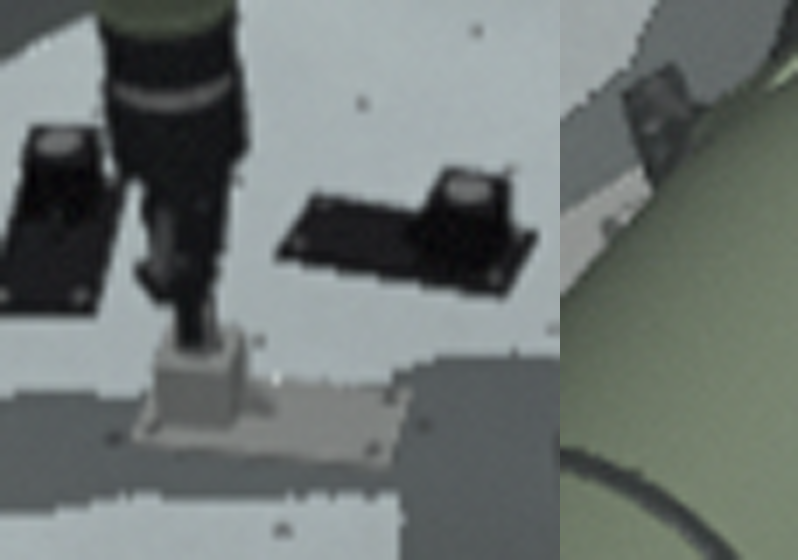

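The shut tips rest on the boss top (crop (192,348)) at a reported z of 15.5, but the boss top is at 53. So the tool is about 37 mm shorter than reported, and lateral alignment looks fine. I'll correct for this along the tool and regrasp lower.

```bash
python3 - <<'E'
from h import *
z=14-37.5
bot.grip(1.0)
print(bot.movel([455.5,-363,z],max_speed=100,threshold=8))
bot.grip(0.2,60)
s=bot.get_state();print(s["t"],s["tcp_pos"],s["opening"],s["gripper_force"],s["contact_force"],s["wrist_torque"])
bot.movel([455.5,-363,z+60],max_speed=120)
s=bot.get_state();print(s["t"],s["tcp_pos"],s["opening"],s["gripper_force"],s["contact_force"],s["wrist_torque"])
E
```

```text
False
10.675 [ 455.68 -363.59  -22.82] 0.5182447281001026 62.798320055007935 [-1.12  0.29  4.81] [-0.05  0.41  0.05]
11.325 [ 454.93 -362.35   35.66] 0.514286402833971 61.854143142700195 [-0.02 -0.27 -4.45] [-0.09 -0.03  0.  ]
```

```bash
cat >> h.py <<'E'
L=37.5; TB=14.
def tcp(p,tz): return p+L*tz          # command for a desired (shut) tip point, tool axis tz
def brk(x,y,z): return list(tcp(N(x,y-40,z+TB),-RN[:,2]))  # command that puts bracket origin at nest x,y,z
OP=list(tool(RN,1))
E
python3 - <<'E'
from h import *
bot.movel([455.5,-363,150],max_speed=180)
bot.move_ptp(brk(5,-90,90),OP)
bot.movel(brk(5,-70,50),max_speed=100)
bot.dwell(.3)
s=bot.get_state();print(s["t"],s["tcp_pos"],brk(5,-70,50),s["contact_force"],s["opening"])
c=imaging.capture("scene");t=imaging.capture("top");cv2.imwrite("pics/raw_s.png",c);cv2.imwrite("pics/raw_t.png",t)
pts=np.array([[35,75,8],[-35,75,8],[35,-75,8],[-35,-75,8]])+[5,-70,50]
W=np.array([N(*p) for p in pts]); print(proj("scene",W))
C=crop(c,200,150,100,100,6); 
cv2.imwrite("pics/h1.png",np.hstack([C,crop(t,150,130,50,150,4)]) if 0 else C)
E
```

```text
14.1 [576.66 -72.52 104.03] [np.float64(576.4556422581422), np.float64(-72.14580804956864), np.float64(103.44967320028763)] [ 0.44 -0.29 -6.  ] 0.5188095858163467
[[273.56 223.95]
 [285.22 222.2 ]
 [237.89 203.43]
 [250.38 202.64]]
```

View pics/h1.png

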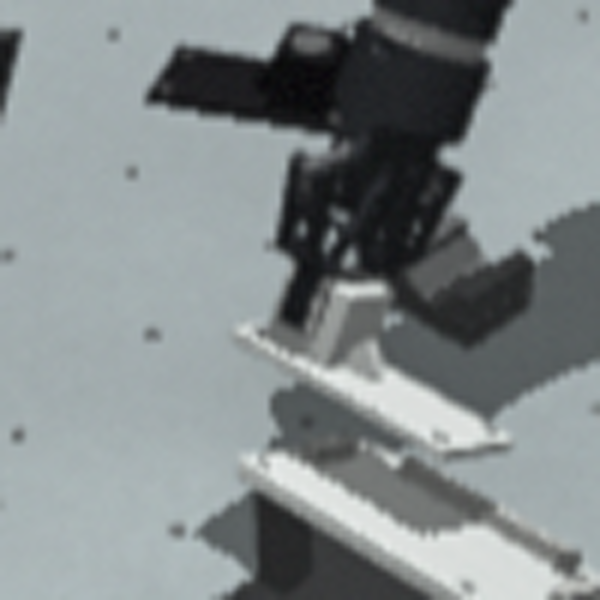

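The bracket hangs parallel over the nest. Its clear corners are at crop (447,448) and (508,436), within 1 px of prediction, which confirms the tool-length correction. I shift +1 mm in y and lower it.

```bash
python3 - <<'E'
from h import *
def st(m):
    s=bot.get_state();d=np.array(s["tcp_pos"])-np.array(brk(0,0,0));print(m,round(s["t"],2),"nest off",RN.T@d,"F nest",RN.T@s["contact_force"])
bot.movel(brk(5,1,50),max_speed=120)
bot.movel(brk(5,1,16),max_speed=80); bot.dwell(.2); st("pre")
print(bot.movel(brk(5,1,-4),max_speed=20,threshold=4)); st("down")
E
```

```text
pre 15.72 nest off [ 5.47  0.94 16.38] F nest [-2.15 -0.22 -4.69]
True
down 16.41 nest off [4.93 1.02 2.23] F nest [ 0.5  -0.17  2.38]
```

```bash
python3 - <<'E'
from h import *
def st(m):
    s=bot.get_state();d=np.array(s["tcp_pos"])-np.array(brk(0,0,0));d=RN.T@d;print(m,round(s["t"],2),"off",d,"F",RN.T@s["contact_force"],"M",s["wrist_torque"]);return d
d=st("a")
print(bot.movel(brk(-7,1,d[2]+.3),max_speed=25,threshold=5)); d=st("ledge")
print(bot.movel(brk(d[0]+.5,-7,d[2]),max_speed=25,threshold=5)); d=st("far stop")
c=imaging.capture("scene");cv2.imwrite("pics/p1.png",crop(c,210,150,110,100,6))
E
```

```text
a 16.41 off [4.93 1.02 2.23] F [ 0.5  -0.17  2.38] M [0.05 0.   0.  ]
True
ledge 16.73 off [-2.82  0.78  2.36] F [ 0.84 -0.39 -2.75] M [ 0.14  0.07 -0.23]
True
far stop 16.93 off [-2.79  0.14  2.3 ] F [0.38 0.09 3.23] M [-0.14  0.12 -0.14]
```

View pics/p1.png

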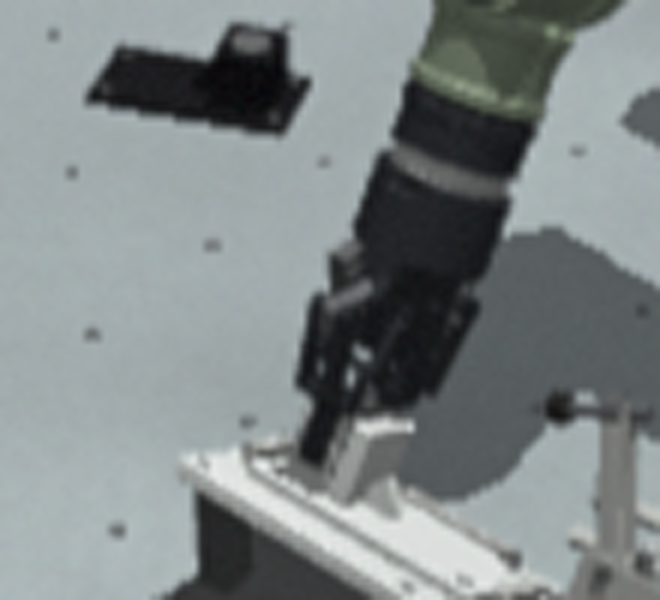

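The bracket lies flat on the nest, boss at the far end (crop (370,450)), clear of the far stop at (255,450), and the clamp is open at (560,405). The force triggers came from plate pressure, so I step down-slope reading the forces.

```bash
python3 - <<'E'
from h import *
def st(m,n=6):
    F=[];D=[]
    for _ in range(n):
        s=bot.get_state();F.append(RN.T@s["contact_force"]);D.append(RN.T@(np.array(s["tcp_pos"])-np.array(brk(0,0,0))));bot.dwell(.02)
    F=np.mean(F,0);D=np.mean(D,0);print(m,round(s["t"],2),D,F);return D,F
z=2.4
st("0")
for x in np.arange(-3,-9,-1.):
    bot.movel(brk(x,0.2,z),max_speed=30); D,F=st(x)
    if F[0]>6: break
E
```

```text
0 17.07 [-2.79  0.12  2.3 ] [ 0.4  -1.52  3.49]
-3.0 17.42 [-2.83  0.15  2.31] [ 1.12 -0.59 -1.42]
-4.0 17.77 [-2.8   0.14  2.36] [ 3.74 -0.11 -3.99]
-5.0 18.12 [-2.77  0.16  2.42] [ 4.54  0.14 -5.03]
-6.0 18.47 [-2.74  0.16  2.48] [ 6.   -0.16 -5.69]
```

```bash
python3 - <<'E'
from h import *
def st(m,n=4):
    F=[];D=[]
    for _ in range(n):
        s=bot.get_state();F.append(RN.T@s["contact_force"]);D.append(RN.T@(np.array(s["tcp_pos"])-np.array(brk(0,0,0))));bot.dwell(.02)
    F=np.mean(F,0);D=np.mean(D,0);print(m,round(s["t"],2),D,F);return D,F
z=2.5
bot.movel(brk(-2.6,0.2,z),max_speed=30)
for sg in(-1,1):
    for k in range(1,9):
        bot.movel(brk(-2.6,0.2+sg*1.5*k,z),max_speed=30); D,F=st(sg*k)
        if abs(F[1])>3: break
    if sg<0: lo=D[1]
    else: hi=D[1]
mid=(lo+hi)/2
bot.movel(brk(-2.6,mid,z),max_speed=30); bot.movel(brk(-3.2,mid,2.0),max_speed=30); st("mid")
E
```

```text
-1 19.05 [-2.84 -0.78  2.46] [ 2.02  2.32 -4.16]
-2 19.37 [-2.82 -2.87  2.49] [ 1.56  1.52 -4.04]
-3 19.68 [-2.83 -4.57  2.48] [ 0.46  0.9  -4.12]
-4 20.0 [-2.79 -5.73  2.49] [ 0.91  2.15 -3.77]
-5 20.32 [-2.8  -5.63  2.54] [ 1.23  6.26 -3.05]
1 20.83 [-2.8   1.69  2.42] [ 0.26 -0.4  -5.14]
2 21.15 [-2.83  2.33  2.5 ] [-0.53 -4.5  -3.28]
mid 21.77 [-2.78 -1.16  2.26] [-0.62  2.19  3.22]
```

The bracket is against the ledge (x stalls at −2.8). The free play measured between the stops is 8.0 mm, as specified, and it is now centred. Next I release, retreat and check reachability for the handle push.

```bash
cat >> h.py <<'E'
def hp(e,extra=0,r=88):
    tilt=max(0,.42*e); off=7+11*np.sin(max(e-tilt,0))+extra
    tz=RN@np.array([0,np.sin(tilt),-np.cos(tilt)])
    return list(tcp(grip_pt(e,r,off)+RN@np.array([-2,-1,1.]),tz)), list(tool(RN,1,tilt))
E
python3 - <<'E'
from h import *
bot.grip(1.0); bot.dwell(.1)
s=bot.get_state(); p=np.array(s["tcp_pos"]); print(s["t"],s["opening"],s["contact_force"])
bot.movel(list(p+RN[:,2]*55),max_speed=90)
bot.movel(list(p+RN[:,2]*170),max_speed=200)
bot.grip(0.0)
s=bot.get_state(); print(s["t"],s["contact_force"])
cv2.imwrite("pics/r1.png",crop(imaging.capture("scene"),215,170,130,98,6))
for e,x in((1.1,70),(1.1,18),(.8,0),(.4,0),(0,0),(-.06,0)): print(e,solve_ik(*hp(e,x)))
E
```

```text
22.375 0.998805670361246 [-0.5   0.19  0.45]
24.625 [ 1.09 -0.18  0.26]
1.1 [-0.06  0.   -0.87  0.18  0.47  1.55]
1.1 [ 0.06  0.07 -0.88  0.06  0.41  1.66]
0.8 [ 0.25  0.14 -0.83  0.02  0.19  1.82]
0.4 [ 0.4   0.24 -0.73  0.06 -0.05  1.94]
0 [ 0.49  0.36 -0.62  0.13 -0.25  2.04]
-0.06 [ 0.49  0.37 -0.62  0.12 -0.25  2.04]
```

View pics/r1.png

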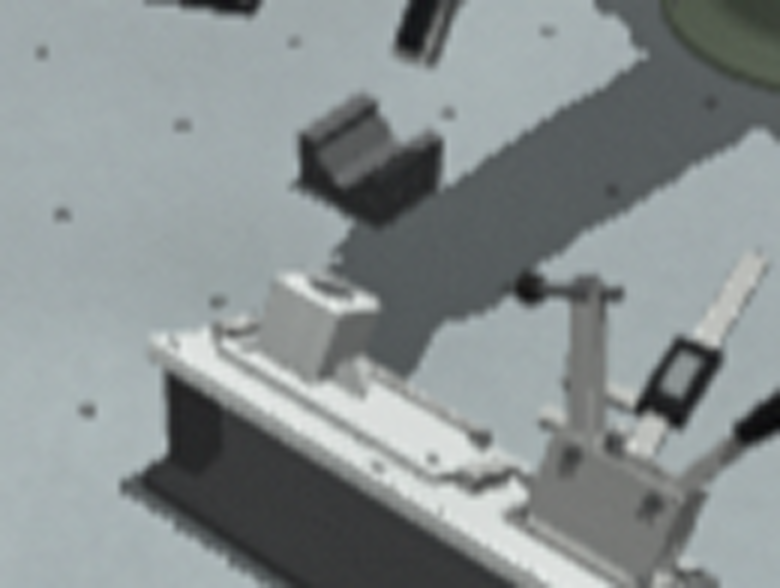

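The bracket lies flat between the stops (near (235,325) and (480,478)), along the ledge, with the boss at (320,330) away from the clamp. The clamp is open with its spindle at (528,287). Now I push the handle.

```bash
python3 - <<'E'
from h import *
def st(m):
    s=bot.get_state();print(m,round(s["t"],2),"F",RN.T@s["contact_force"])
p,o=hp(1.1,70); bot.move_ptp(p,o); st("pre")
p,o=hp(1.1,18); bot.movel(p,o,max_speed=120); st("near")
for e in np.arange(1.05,-.01,-.1):
    p,o=hp(e); h=bot.movel(p,o,max_speed=50,threshold=30); st((round(e,2),h))
    if h: break
E
```

```text
pre 25.42 F [0.5  0.96 0.75]
near 26.0 F [0.07 0.65 0.09]
(np.float64(1.05), False) 26.59 F [-0.26  0.2   0.99]
(np.float64(0.95), False) 26.91 F [-0.52  0.32  0.75]
(np.float64(0.85), False) 27.23 F [-0.46 -0.91 -0.72]
(np.float64(0.75), False) 27.56 F [ 0.53 -0.04  0.72]
(np.float64(0.65), False) 27.88 F [ 0.14 -0.38 -0.66]
(np.float64(0.55), False) 28.21 F [-0.63  0.16  0.89]
(np.float64(0.45), False) 28.54 F [-0.41 -0.85 -0.39]
(np.float64(0.35), False) 28.88 F [ 0.12 -0.13 -0.85]
(np.float64(0.25), False) 29.21 F [-0.01  0.1  -0.04]
(np.float64(0.15), False) 29.54 F [-0.37  0.6   0.2 ]
(np.float64(0.05), False) 29.88 F [-0.06 -0.61  0.53]
```

```bash
python3 - <<'E'
from h import *
# numeric check of where the spindle/grip is: dark pixels in the scene near predicted grip end points, and bright change on arm
c=imaging.capture("scene"); g=cv2.cvtColor(c,cv2.COLOR_BGR2GRAY)
for e in(1.1,.9,.7,.5,.3,.1,-.03):
    u=proj("scene",[N(0,178+r*np.cos(e),45+r*np.sin(e)) for r in(65,90,115)]); print(e,u.round(0).tolist(),[int(g[int(v),int(w)]) for w,v in u])
old=cv2.cvtColor(cv2.imread("pics/raw_s.png"),cv2.COLOR_BGR2GRAY)
u=proj("scene",[N(0,68,107),N(0,50,8+9),N(0,125,110)]);print(u,[(int(g[int(v),int(w)]),int(old[int(v),int(w)])) for w,v in u])
for e in (-.03,-.12,-.25):
    p,o=hp(e); h=bot.movel(p,o,max_speed=30,threshold=30); s=bot.get_state();print(e,h,s["t"],RN.T@s["contact_force"])
    if h: break
E
```

```text
1.1 [[341.0, 240.0], [348.0, 235.0], [354.0, 230.0]] [90, 89, 170]
0.9 [[344.0, 244.0], [351.0, 241.0], [359.0, 237.0]] [91, 90, 126]
0.7 [[345.0, 249.0], [354.0, 247.0], [362.0, 245.0]] [93, 20, 29]
0.5 [[346.0, 253.0], [355.0, 253.0], [363.0, 253.0]] [92, 46, 80]
0.3 [[346.0, 258.0], [355.0, 260.0], [363.0, 262.0]] [92, 26, 104]
0.1 [[345.0, 262.0], [353.0, 266.0], [361.0, 270.0]] [28, 68, 33]
-0.03 [[344.0, 265.0], [352.0, 269.0], [360.0, 274.0]] [16, 46, 63]
[[302.14 217.75]
 [287.2  241.1 ]
 [318.17 225.29]] [(169, 27), (27, 168), (169, 172)]
-0.03 True 30.2417 [ 0.24 -0.56 10.86]
```

```bash
python3 - <<'E'
from h import *
for e in (-.02,-.05,-.08,-.11):
    p,o=hp(e); h=bot.movel(p,o,max_speed=30,threshold=40); bot.dwell(.15)
    s=bot.get_state();d=RN.T@(np.array(s["tcp_pos"])-np.array(hp(-.026)[0]));print(e,h,s["t"],RN.T@s["contact_force"],d)
    if h or (RN.T@s["contact_force"])[2]>25: break
E
```

```text
-0.02 False 30.6417 [-0.93 -1.42  9.07] [ 0.48 -0.33  0.87]
-0.05 False 31.0417 [-4.58 -5.87 34.83] [ 0.61 -0.33  0.42]
```

```bash
python3 - <<'E'
from h import *
p=np.array(bot.get_state()["tcp_pos"])
bot.movel(list(p+RN[:,2]*50),max_speed=120)
bot.movel(list(p+RN[:,2]*170+[-40,60,0]),max_speed=200); bot.dwell(.3)
s=bot.get_state();print(s["t"],s["tcp_pos"],s["contact_force"])
for n in("scene","top"):
    im=imaging.capture(n); g=cv2.cvtColor(im,cv2.COLOR_BGR2GRAY)
    for e in(.4,.114,.05,-.026,-.1):
        u=proj(n,[N(0,178+r*np.cos(e),45+r*np.sin(e)) for r in(60,75,90,105,116)]); print(n,e,[int(g[int(v),int(w)]) for w,v in u])
    a,b=proj(n,[N(0,268,45)])[0].astype(int); print(a,b); print(g[b-9:b+10:2,a-16:a+12:2])
im=imaging.capture("scene"); print(cv2.cvtColor(im,cv2.COLOR_BGR2GRAY)[[241,218],[287,302]])
E
```

```text
32.8667 [464.94 364.6  235.6 ] [-0.5  -0.17 -0.31]
scene 0.4 [172, 174, 130, 90, 199]
scene 0.114 [46, 43, 98, 156, 83]
scene 0.05 [43, 41, 43, 29, 29]
scene -0.026 [38, 43, 30, 29, 22]
scene -0.1 [32, 68, 113, 89, 122]
352 268
[[116 131 168 173 162 172 175 173 172 174 132  88  74 181]
 [149 120 101  68  41  81 155 173 174 173 174 131  72  89]
 [172 162  45  38  48  33  43 117 172 174 172 168  84  68]
 [172 175 122  32  25  48  47  31  60 145 174 172 132  73]
 [174 173 174 149  89  23  34  54  43  32  83 156 177  95]
 [172 174 173 175 173 134  50  22  44  51  34  41 110  88]
 [172 171 174 172 147 141 170 113  29  28  52  51  28  37]
 [170 172 173 174 165 137 173 175 152  71  16  36  36  28]
 [173 174 171 173 172 172 171 172 175 171 119  49  65 131]
 [173 173 170 171 171 172 171 172 174 173 171 169 171 172]]
top 0.4 [61, 57, 55, 57, 160]
top 0.114 [64, 60, 60, 58, 153]
top 0.05 [64, 60, 59, 59, 67]
top -0.026 [59, 60, 60, 59, 57]
top -0.1 [59, 63, 59, 62, 59]
100 168
[[159 160 160 161 159 159 159 159 159 159 158 158 157 157]
 [161 156 142 161 161 159 158 160 161 159 159 159 157 155]
 [159 137 107 161 155 156 155 155 152 151 158 160 161 160]
 [159 161 161 143  47  50  53  48  53  54  50  48  50  52]
 [160 162 160 153  52  58  58  59  58  59  63  58  63  62]
 [158 159 159 153  56  58  58  57  59  57  59  60  63  64]
 [158 157 159 152  55  58  59  57  59  58  59  60  59  61]
 [159 159 160 159  55  58  54  53  52  54  52  54  56  58]
 [159 158 161 157 162 163 161 162 163 161 161 154 139 114]
 [159 159 157 157 155 157 158 155 154 155 154 155 156 156]]
[ 27 169]
```

The handle lies along the −0.026 elevation line, which is the locked stop. It stays there with the robot clear, and the spindle is down on the bracket.

```bash
python3 -c "
from h import *
print(bot.sign_off())"
```

```text
the job is handed in; nothing more can be done
None
```

The bracket is seated in the nest against the low ledge, centred between the stops, and was released while the clamp was open; the clamp is now locked on it, and the job was handed in at about 33 s.

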